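# Turn the decorating wheel up three clicks

## Robot

A 6-joint arm with a two-finger parallel gripper is mounted at the origin on the work surface; the furniture and walls round the work are solid. World frame = base frame: x ahead of the robot, y to its left, z up, the work surface at z = 0. Lengths are in m, angles in rad, forces in N, time in s.
With the tool pointing down it reaches from about 0.35 to 0.975 m from the base axis. Payload 17.4 kg.
Tool frame: the origin (TCP) lies at the very end of the fingers, on their centre line; the grasp point (between the pads) lies behind it (bot.grip_depth is the z of the grasp point in the tool frame, in m); z points along the fingers, y is the direction in which the jaws open and shut (so a half turn about z gives the same grasp; the last joint's range is limited). The gripper opens to 85 mm and grips with 20 to 120 N. Pads are 22 mm wide; open, the fingers measure 114 mm over their backs; the gripper's body (76 mm by 85 mm) begins 54 mm behind the grasp point. The pads swing forward as they close: fully open they stand 13 mm farther back than shut.
Start: joints at [-1.149, 0.116, 1.442, -0, 1.584, -0.038], TCP at [0.3, -0.605, 0.231] pointing down, gripper open.
Joint ranges: [-2.83, 2.83], [-0.83, 2.19], [0.07, 2.5], [-1.14, 4.28], [0.01, 3], [-2.97, 2.97]. Speed limits (rad/s): [1.89, 1.89, 2.22, 3.14, 3.14, 3.14].

## Interface

Orientations are given as a rotation vector (axis times angle).
In Python, from bench import monitor, cams, ticket, bot gives the robot as it stands.
- The arm moves only by the tool move_arm, never from a script. Its argument "increments" is a list of rows, each a list of 3 entries, a list of its own where there are three numbers: the opening, from 0 (shut) to 1 (fully open), then the shift along the tool's x, y, z in m, then the turn, a rotation vector about the tool's x, y, z in rad. A call has 1 to 8 rows; each row is the pose to reach, as a shift and turn from the pose commanded when the call began, along the tool's axes at that moment; what a row does not reach only later rows make up. A row lasts 1/12 s, in which the tool goes at most 41.7 mm and 7.16 degrees, less where a joint would pass 70% of its speed; a pose out of reach is approached as far as the arm can. A call with a gripper value outside its range is refused whole. The fingers move at their own pace and stop on an object; "squeeze" is the grip in N (left out, the last holds). Time passes only in rows, so rows that repeat a pose let the fingers close. It gives the time, the measured TCP pose, the force and the opening at its end, in the units of the state.
- monitor.sense(): the state, without advancing time (a new reading comes with each control period).
- cams.camera(name): name is "side" or "top"; returns a dict with "frame" (420x560x3 uint8, red, green, blue), "range_z" (420x560 float32, m along the optical axis (not along the pixel's ray), 0 where there is no reading), "fx", "fy", "cx", "cy" (pixels), "k1" (the pictures are not rectified: a ray, as slopes to the right and down, at radius r is drawn at 1 + k1 r^2 times it, then the intrinsics apply), "rvec" (rotation vector, rad) and "tvec" (3), from world to camera coordinates, as OpenCV has them. Camera axes: x right, y down, z forward; pixel columns grow to the right and rows downward; lengths in m; the calibration is good to about 2 mm. A picture is of the moment at which its call begins.
- ticket.close_job(): hands the job in, once; it reports no verdict.
The state is a dict: "clock": time; "joint_pos": joint angles; "qd": joint speeds; "effort": joint torques, N m; "tcp_pos": TCP position; "tool_rot": TCP orientation; "wrist_force": force on the tool from outside, world axes, zero at the start; "moment": the same for the moment, N m; "width": opening from 0.0 (shut) to 1.0 (fully open).
Only numpy, scipy, OpenCV 4.12 (cv2) and the standard library are available. Lean on these libraries where they do the work, as an engineer would, in place of code of your own. Each camera call takes 0.05 s, during which the arm holds its last target.

## Task

Turn the decorating wheel's speed up by three clicks: move the speed lever, the one with the flat upright thumb tab, three notches clockwise (seen from above) from where it stands now. Go one notch at a time, letting it rest about half a second in each notch, never go past the third, and then let go of it. Leave the fan lever with the round ball knob alone.

Things in the scene. Friction and masses are not known exactly. Their poses are not given: they have to be found in the camera images.
- speed_lever (a joint): Upright hinge of the speed lever, rad: 0 = first notch, grows clockwise seen from above; seven notches 0.262 rad (15 degrees) apart, stops just beyond the two ends. It starts in one of the first three notches. A spring plunger pulls it into the nearest notch; pushing the tab over the ridge halfway between two notches takes about 4 to 6 N, then it clicks home by itself.
- speed_tab (a point): Grip point on the speed lever's thumb tab, a flat upright dark steel plate 8 mm thick (along its motion), 26 mm wide (radially), its top 99 mm above the bench; the point is at its middle, 78 mm above the bench, 105 mm from the pivot axis. x points to the pivot, y along the thickness (clockwise is +y), z up. It stands on a 16 mm wide steel arm whose top is at 49 mm. One notch moves it 27 mm.
- speed_pivot (a point): The speed lever's upright pivot axis, at the top of its 34 mm hub, 58 mm above the bench: the centre of a fixed round aluminium housing 160 mm in diameter, top 28 mm above the bench, with seven black ticks, one per notch, that grow thicker clockwise, and eight short steel index pins with a notch between each two.
- fan_knob (a point): Centre of the 32 mm black ball knob on the fan lever, 83 mm above the bench. It sits on a second housing of the same shape and size, without index pins. It is a bystander; the two units may stand either way round.

How it is judged:
On the way, in this order (a step that is already met when the one before it is completed fails the run):
1. the lever rests one notch on from its start (distance of speed_tab from where it was at the start of the episode between 0.0183 and 0.0365 m), for 0.3 s.
2. the lever rests two notches on (distance of speed_tab from where it was at the start of the episode between 0.0455 and 0.0631 m), for 0.3 s.
3. the lever rests three notches on (distance of speed_tab from where it was at the start of the episode between 0.0718 and 0.0887 m), for 0.3 s.
At the end, for the whole second after the job is handed in: The speed lever rests in the third notch clockwise from where it started (within 5 degrees), and the fan lever's knob is within 15 mm of where it was (all of step 3 and velocity of joint speed_lever between -0.1 and 0.1 rad/s and distance of fan_knob from where it was at the start of the episode below 0.015 m); the robot touches nothing.
It fails at once if the speed lever goes past the third notch, by more than 10 degrees (distance of speed_tab from where it was at the start of the episode above 0.097 m).
It fails at once if the fan lever is moved by more than 15 mm (not (distance of fan_knob from where it was at the start of the episode below 0.015 m)).
It also fails if it takes over 35 s, if anything falls off the work surface, if the arm or the gripper's body presses on something with over 40 N, if the wrist force passes 120 N, or if a joint passes its speed limit or range.

## Working session

There is one attempt and no reset: what is moved stays moved. The work goes in short steps, Python scripts to look and compute and a tool call to move; the robot and the scene stay as the last step left them, time stands still between calls to the robot, and variables do not carry over. Pictures are saved under pics/ and viewed, and the job is handed in when it is done.

Besides the shell and the picture viewer there is one more tool, called after "Emit:" as name(argument=value, ...) on one line, values as JSON. move_arm: Moves the arm, as the interface text tells. Its arguments: {"type":"object","properties":{"increments":{"type":"array","items":{"type":"array"}},"squeeze":{"type":"number"}},"required":["increments"]}

```bash
mkdir -p pics; python3 - <<'E'
from bench import monitor,cams,ticket,bot
import cv2,numpy as np
print(monitor.sense()); print(bot.grip_depth)
for n in("top","side"):
    c=cams.camera(n); cv2.imwrite(f"pics/{n}0.png",c["frame"][:,:,::-1]); np.savez(f"{n}0.npz",**c)
    print({k:v for k,v in c.items() if k not in("frame","range_z")})
E
```

```text
{'clock': 0.0, 'joint_pos': array([-1.14878266e+00,  1.16489688e-01,  1.44226530e+00, -3.02129019e-05,
        1.58395638e+00, -3.78258770e-02]), 'qd': array([-0.00228939,  0.00083572,  0.00160685, -0.0003011 ,  0.00017605,
        0.0006535 ]), 'effort': array([ 6.97429514e-04, -7.31982708e+01, -6.32486773e+01, -1.42935016e-05,
        6.09041657e-03,  2.88546300e-05]), 'tcp_pos': array([ 0.29946345, -0.60473661,  0.23055964]), 'tool_rot': array([-3.05785714e+00, -7.15717561e-01,  3.81937031e-04]), 'wrist_force': array([-0.23478871,  0.3357021 , -0.08591524]), 'moment': array([-0.00743853, -0.02753375, -0.02398017]), 'width': 0.9961489134859228}
-0.0187
{'fx': 429.59437454981355, 'fy': 429.59437454981355, 'cx': 278.95205724847176, 'cy': 217.37587043338198, 'k1': -0.09845131876245428, 'rvec': array([ 2.16262283, -2.15914208,  0.08668071]), 'tvec': array([-0.06585692,  0.56609413,  0.89179807])}
{'fx': 516.4130740293132, 'fy': 516.4130740293132, 'cx': 282.0881925465224, 'cy': 209.31142266489465, 'k1': 0.04755404950703677, 'rvec': array([ 1.63046483,  1.59907996, -0.90193745]), 'tvec': array([ 0.05789522, -0.2246761 ,  1.45625937])}
```

```bash
ls -la
```

```text
total 3236
drwxr-xr-x  3 agent agent    4096 Dec  6 14:38 .
drwxr-xr-x 23 root  root     4096 Dec  6 14:38 ..
drwxr-xr-x  2 agent agent    4096 Dec  6 14:38 pics
-rw-r--r--  1 agent agent 1648658 Dec  6 14:38 side0.npz
-rw-r--r--  1 agent agent 1648658 Dec  6 14:38 top0.npz
```

View pics/top0.png

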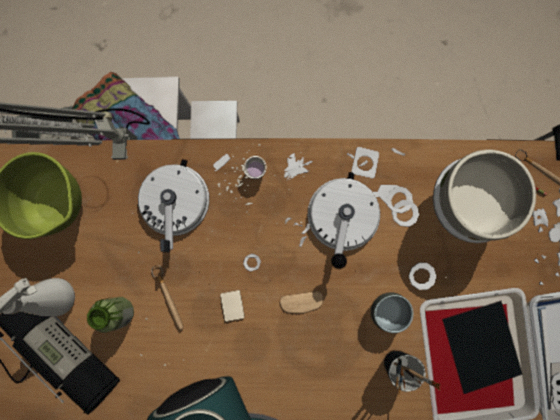

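View pics/side0.png

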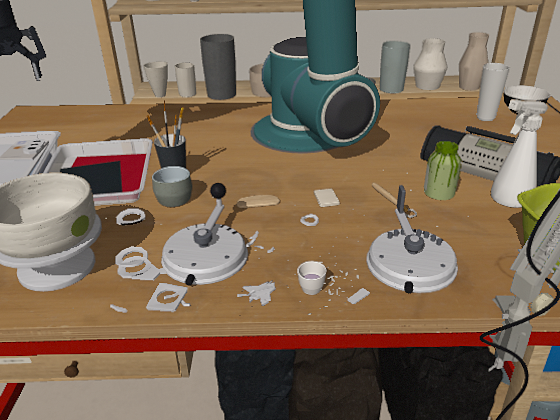

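Top view: the speed lever (flat tab) is on the left, with its hub near (168,198) and its tab near (167,245). The fan's ball is near (340,261).

```bash
cat > h.py <<'E'
import numpy as np,cv2
def ray(c,u,v):
    xd=(u-c["cx"])/c["fx"];yd=(v-c["cy"])/c["fy"];k=float(c["k1"]);x,y=xd,yd
    for _ in range(20):
        s=1+k*(x*x+y*y);x,y=xd/s,yd/s
    R=cv2.Rodrigues(c["rvec"])[0];o=-R.T@c["tvec"];return o,R.T@np.array([x,y,1.])
def onz(c,u,v,z):
    o,d=ray(c,u,v);return o+d*(z-o[2])/d[2]
def bydepth(c,u,v):
    o,d=ray(c,u,v);return o+d*c["range_z"][int(round(v)),int(round(u))]
def proj(c,p):
    R=cv2.Rodrigues(c["rvec"])[0];q=R@p+c["tvec"];x,y=q[0]/q[2],q[1]/q[2];s=1+float(c["k1"])*(x*x+y*y)
    return x*s*c["fx"]+c["cx"],y*s*c["fy"]+c["cy"]
E
python3 - <<'E'
from h import *
t=np.load("top0.npz");s=np.load("side0.npz")
for c in(t,s):print(proj(c,np.zeros(3)),proj(c,np.array([.3,-.605,.231])),proj(c,np.array([.5,0,0])))
print("hub",onz(t,168,198,.058),bydepth(t,168,198),"tab",onz(t,167,245,.099),bydepth(t,167,245))
print("fan hub",onz(t,347,212,.058),"ball",onz(t,340,261,.083))
f=t["frame"][130:280,100:240];cv2.imwrite("pics/tz.png",cv2.resize(f,None,fx=4,fy=4,interpolation=2)[:,:,::-1])
f=s["frame"][170:300,350:480];cv2.imwrite("pics/sz.png",cv2.resize(f,None,fx=4.5,fy=4.5,interpolation=2)[:,:,::-1])
E
```

```text
(np.float64(248.50320156526757), np.float64(479.1086932639127)) (np.float64(592.1879227693069), np.float64(360.7145405898866)) (np.float64(249.52393653467033), np.float64(248.63481614376983))
(np.float64(302.6435541884568), np.float64(129.54147661746072)) (np.float64(16.030524659652656), np.float64(89.79336080459902)) (np.float64(313.12417228863103), np.float64(230.5335594641555))
hub [0.60397675 0.1680188  0.058     ] [0.60372823 0.16753644 0.05969913] tab [0.50381023 0.15575292 0.099     ] [0.50482155 0.16402993 0.06976776]
fan hub [ 0.57443422 -0.20643551  0.058     ] ball [ 0.47344893 -0.18782717  0.083     ]
```

View pics/tz.png

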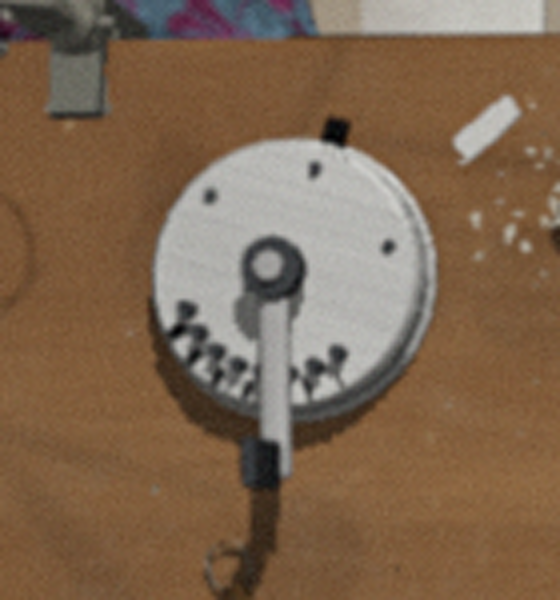

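View pics/sz.png

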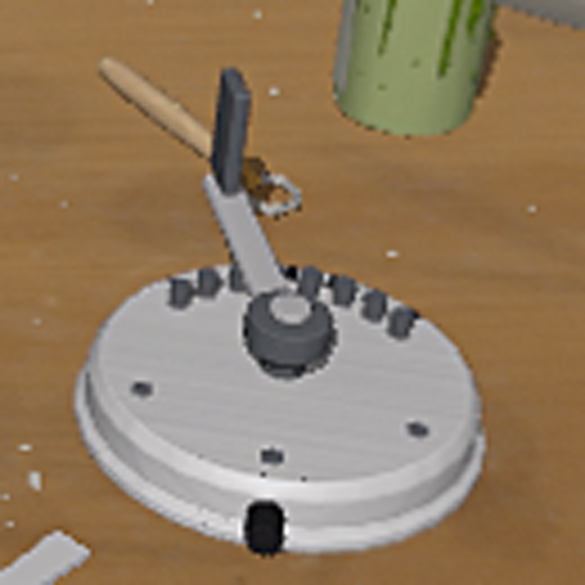

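Top crop: the hub is at crop (272,268), the tab at (260,462), and the pins run bottom-left. Two notches lie to the right of the lever, so it stands in notch 3. Clockwise is toward image left, which is +y. Next I refine these positions.

```bash
python3 - <<'E'
from h import *
t=np.load("top0.npz");s=np.load("side0.npz")
# dark mask for tab in top
def dark(c,r0,r1,c0,c1,th=85):
    g=c["frame"][r0:r1,c0:c1].max(2); m=np.zeros(c["frame"].shape[:2],bool); m[r0:r1,c0:c1]=g<th; return m
def pts(c,m):
    return np.array([bydepth(c,u,v) for v,u in np.argwhere(m)]),np.argwhere(m)
P,I=pts(t,dark(t,236,258,155,178))
k=P[:,2]>.085
print(len(P),k.sum(),I[k].mean(0)[::-1],np.median(P[k],0),P[k].min(0),P[k].max(0))
u,v=I[k].mean(0)[::-1];print("top tab",onz(t,u,v,.099))
P,I=pts(s,dark(s,180,216,390,410))
k=P[:,2]>.055
print(k.sum(),I[k].mean(0)[::-1],np.median(P[k],0),P[k].min(0),P[k].max(0))
# hub top by depth
m=np.zeros((420,560),bool);m[185:212,155:182]=1
P,I=pts(t,m);k=(P[:,2]>.052)&(P[:,2]<.066);k&=np.hypot(P[:,0]-.604,P[:,1]-.168)<.022
print("hub",k.sum(),P[k].mean(0),P[k].min(0),P[k].max(0))
# disc
m[150:245,130:215]=1;P,I=pts(t,m);k=(abs(P[:,2]-.028)<.004)
q=P[k][:,:2].astype(np.float32);(cx,cy),r=cv2.minEnclosingCircle(q);print("disc",cx,cy,r,np.median(P[k][:,2]))
g=t["frame"].max(2)
for r in range(238,256):print(r,g[r,155:178])
E
```

```text
227 63 [162.19047619 244.95238095] [0.50375143 0.16619828 0.09723408] [ 0.47463536 -0.08302514  0.08520634] [0.51628277 0.17055456 0.94230123]
top tab [0.50385287 0.1654957  0.099     ]
96 [400.16666667 198.29166667] [0.50979647 0.16273419 0.07711966] [0.49457799 0.16131087 0.05580859] [0.5192034  0.16990296 0.09808808]
hub 173 [0.60827964 0.17113127 0.05480609] [0.58769107 0.1560545  0.05204733] [0.62401944 0.18706126 0.0614171 ]
disc 0.6086529493331909 0.17052534222602844 0.0755620151758194 0.02754104239895805
238 [ 67  72  68  67  63  61  60  69  60  67 107 148 162 162 170 178 160 109
  73  61  71  67  69]
239 [ 88  82  81  67  61  60  57  54  50  58  84 119 135 148 163 177 161 118
  78  65  67  69  68]
240 [113 112 107  86  60  51  56  59  53  39  44  59  74  81 118 158 159 114
  73  67  67  62  66]
241 [136 130 132 118  90  60  63  65  51  36  28  27  33  35  68 145 154 118
  82  66  77  89  96]
242 [132 135 133 132 110  77  66  58  52  36  33  28  28  21  53 127 146 123
 101  95 105 130 128]
243 [138 135 136 136 115  76  60  61  52  40  33  33  33  24  52 124 152 131
 126 131 1
[... 499 characters left out ...]
35 135]
249 [129 132 135 135 118  85  61  64  58  39  29  23  29  19  36  87 108 116
 131 131 136 138 140]
250 [125 129 128 132 121  93  62  54  42  28  29  31  25  29  40  90 120 129
 134 137 130 136 133]
251 [125 127 126 132 128 107  71  56  47  35  29  28  25  30  48 101 132 139
 134 134 134 126 131]
252 [125 125 126 124 123 120 115  88  52  47  44  55  44  46  64 118 131 131
 133 124 130 131 128]
253 [124 121 128 123 132 131 127  96  77  66  64  63  64  60  77 117 131 128
 127 131 126 129 131]
254 [124 125 125 124 122 127 128 106  75  69  63  67  72  62  77 110 121 124
 124 129 122 120 120]
255 [123 127 129 127 125 130 134  98  67  62  65  60  61  65  72 110 126 126
 117 126 123 125 127]
```

```bash
cat >> h.py <<'E'
from scipy.spatial.transform import Rotation as Ro
PIV=np.array([.6085,.1705]);TAB=np.array([.5027,.166])
A0=np.degrees(np.arctan2(*(TAB-PIV)[::-1]))%360
def Rdown(yaw): # tool y along world yaw(deg), z down
    a=np.radians(yaw);y=np.array([np.cos(a),np.sin(a),0]);z=np.array([0,0,-1.]);return Ro.from_matrix(np.stack([np.cross(y,z),y,z],1))
def tabat(notch,r=.105):
    a=np.radians(A0-15*notch);return PIV+r*np.array([np.cos(a),np.sin(a)])
def goal(pos,rot,p,yaw):
    R=Ro.from_rotvec(rot);d=R.inv().apply(np.array(p)-pos);w=(R.inv()*Rdown(yaw)).as_rotvec();return np.round(d,4),np.round(w,3)
E
python3 - <<'E'
from h import *
from bench import monitor
t=np.load("top0.npz")
print("A0",A0,np.linalg.norm(TAB-PIV),tabat(1),tabat(3))
for u,v in[(120,145),(118,155),(90,130),(60,125),(20,110),(110,315),(405,370),(385,355),(430,380),(490,195)]:print(u,v,bydepth(t,u,v))
s=monitor.sense()
print(goal(s["tcp_pos"],s["tool_rot"],[.5027,.166,.27],A0-90))
E
```

```text
A0 182.43549809867488 0.10589565619042171 [0.50601457 0.19334155] [0.53116579 0.24152408]
120 145 [0.73419585 0.29894269 0.00635961]
118 155 [0.71036575 0.30164801 0.00828176]
90 130 [0.72698518 0.30518087 0.14584849]
60 125 [0.73043918 0.35464827 0.17125648]
20 110 [0.73178505 0.38414219 0.25660185]
110 315 [0.36450646 0.26718919 0.1024979 ]
405 370 [ 0.25263739 -0.32154814  0.06050791]
385 355 [ 0.27032851 -0.29426838  0.00054924]
430 380 [ 0.2502744  -0.35059211  0.12852549]
490 195 [ 0.60624205 -0.49666877  0.08862374]
(array([ 0.5242, -0.6006, -0.0387]), array([-0.000e+00, -1.000e-03, -2.724e+00]))
```

Emit:
move_arm(increments=[[1, [0.024, -0.027, -0.03], [0, 0, -0.12]], [1, [0.048, -0.055, -0.05], [0, 0, -0.24]], [1, [0.072, -0.082, -0.05], [0, 0, -0.36]], [1, [0.096, -0.11, -0.05], [0, 0, -0.48]], [0.6, [0.12, -0.137, -0.05], [0, 0, -0.6]], [0.6, [0.144, -0.165, -0.05], [0, 0, -0.72]], [0.5, [0.168, -0.192, -0.05], [0, 0, -0.84]], [0.5, [0.19, -0.22, -0.05], [0, 0, -0.96]]])

```text
clock: 0.77
tcp_pos: [0.3723, -0.3217, 0.281]
tool_rot: [-2.377, -2.054, -0.0]
wrist_force: [1.3, 0.3, 0.8]
width: 0.501
```

```bash
cat > g.py <<'E'
import sys
from h import *
from bench import monitor
s=monitor.sense();a=list(map(float,sys.argv[1:5]))
print(s["clock"],s["joint_pos"].round(3),s["tcp_pos"].round(4),s["tool_rot"].round(3),s["wrist_force"].round(2),s["width"])
print(goal(s["tcp_pos"],s["tool_rot"],a[:3],a[3]))
E
python3 g.py .5027 .166 .27 92.4
```

```text
0.7667 [-0.765 -0.296  1.747  0.     1.691 -0.619] [ 0.3723 -0.3217  0.281 ] [-2.377 -2.054 -0.   ] [1.27 0.31 0.84] 0.5011385286052084
(array([0.5014, 0.0585, 0.0111]), array([ 0.   , -0.   , -1.758]))
```

Emit:
move_arm(increments=[[0.5, [0.036, 0.004, 0], [0, 0, -0.12]], [0.5, [0.072, 0.008, 0], [0, 0, -0.24]], [0.5, [0.107, 0.012, 0], [0, 0, -0.36]], [0.5, [0.143, 0.017, 0], [0, 0, -0.48]], [0.5, [0.179, 0.021, 0], [0, 0, -0.6]], [0.5, [0.215, 0.025, 0], [0, 0, -0.72]], [0.5, [0.25, 0.029, 0], [0, 0, -0.84]], [0.5, [0.286, 0.033, 0], [0, 0, -0.96]]])

```text
clock: 1.43
tcp_pos: [0.4477, -0.0439, 0.2812]
tool_rot: [1.159, 2.92, 0.0]
wrist_force: [-0.0, 0.1, 1.1]
width: 0.506
```

```bash
python3 g.py .5027 .166 .2 92.4
```

```text
1.4333 [-0.154 -0.394  1.82  -0.     1.715 -0.969] [ 0.4477 -0.0439  0.2812] [1.159 2.92  0.   ] [-0.02  0.06  1.07] 0.5055133530951512
(array([0.104 , 0.1904, 0.0812]), array([ 0.   ,  0.   , -0.798]))
```

Emit:
move_arm(increments=[[0.5, [0.015, 0.027, 0.01], [0, 0, -0.12]], [0.5, [0.03, 0.054, 0.02], [0, 0, -0.24]], [0.5, [0.045, 0.082, 0.035], [0, 0, -0.36]], [0.5, [0.06, 0.11, 0.05], [0, 0, -0.48]], [0.5, [0.075, 0.136, 0.06], [0, 0, -0.6]], [0.5, [0.09, 0.164, 0.07], [0, 0, -0.72]], [0.5, [0.104, 0.19, 0.081], [0, 0, -0.8]], [0.5, [0.104, 0.19, 0.081], [0, 0, -0.8]]])

```text
clock: 2.1
tcp_pos: [0.5034, 0.1672, 0.1973]
tool_rot: [0.073, -3.137, -0.0]
wrist_force: [0.5, 0.3, -0.7]
width: 0.499
```

```bash
python3 g.py .5027 .166 .066 92.4; python3 - <<'E'
from h import *
from bench import cams
for n in("top","side"):
    c=cams.camera(n);np.savez(n+"1.npz",**c);f=c["frame"]
    f=f[150:290,90:230] if n=="top" else f[100:300,330:530]
    cv2.imwrite(f"pics/{n}1.png",cv2.resize(f,(560,560),interpolation=2)[:,:,::-1])
E
```

```text
2.1 [ 2.720e-01 -1.890e-01  1.793e+00  1.000e-03  1.541e+00 -1.345e+00] [0.5034 0.1672 0.1973] [ 0.073 -3.137 -0.   ] [ 0.51  0.31 -0.71] 0.4989590180602341
(array([ 0.0003, -0.0012,  0.1313]), array([ 0.   , -0.004,  0.005]))
```

View pics/side1.png

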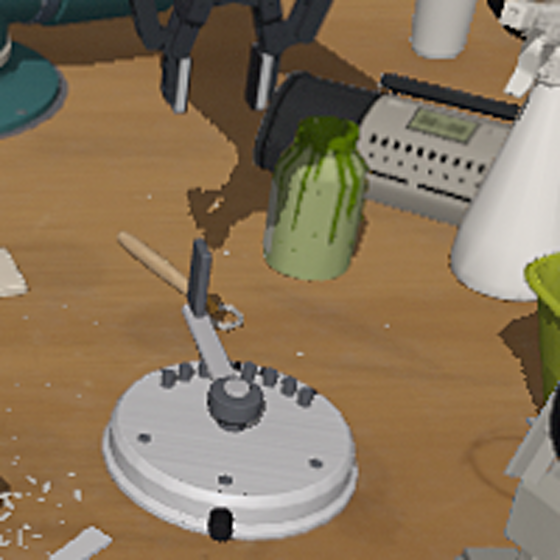

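View pics/top1.png

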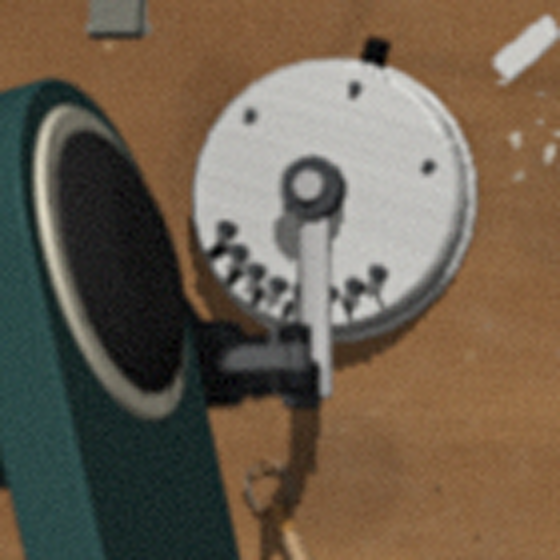

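Side view: the open fingertips are at crop (182,110) and (262,108), and the tab top is at (201,243). I'll check whether both project where my numbers say they should.

```bash
python3 - <<'E'
from h import *
s=np.load("side1.npz");t=np.load("top1.npz")
print(proj(s,np.array([.5034,.1672,.2])),proj(s,np.array([.5027,.166,.099])),proj(s,np.array([.6085,.1705,.058])),proj(t,np.array([.6085,.1705,.058])))
for dy in(-.021,.021):print(proj(s,np.array([.5034,.1672+dy,.203])))
E
```

```text
(np.float64(408.57218038042356), np.float64(137.28082274807093)) (np.float64(401.81283356315373), np.float64(186.38318829576713)) (np.float64(414.3051786288297), np.float64(236.50163249568126)) (np.float64(166.90912898646917), np.float64(195.87573076463985))
(np.float64(396.8885864912439), np.float64(136.02238981536942))
(np.float64(420.6612748883507), np.float64(135.42622458620917))
```

Emit:
move_arm(increments=[[0.33, [0, -0.001, 0.03], [0, 0, 0]], [0.33, [0, -0.001, 0.055], [0, 0, 0]], [0.33, [0, -0.001, 0.075], [0, 0, 0]], [0.33, [0, -0.001, 0.09], [0, 0, 0]], [0.33, [0, -0.001, 0.105], [0, 0, 0]], [0.33, [0, -0.001, 0.12], [0, 0, 0]], [0.33, [0, -0.001, 0.131], [0, 0, 0]], [0.33, [0, -0.001, 0.131], [0, 0, 0]]])

```text
clock: 2.87
tcp_pos: [0.5029, 0.1615, 0.0676]
tool_rot: [0.057, -3.139, 0.001]
wrist_force: [0.3, 0.1, 0.1]
width: 0.332
```

```bash
python3 g.py .5027 .166 .066 92.4; python3 -c "
from h import *
p=tabat(1);print(p)
from bench import cams
c=cams.camera('side');f=c['frame'][150:270,340:480]
cv2.imwrite('pics/s2.png',cv2.resize(f,(700,600),interpolation=2)[:,:,::-1])"; python3 g.py .506 .1933 .066 77.4
```

```text
2.8667 [ 0.263 -0.11   1.94  -0.     1.315 -1.345] [0.5029 0.1615 0.0676] [ 5.700e-02 -3.139e+00  1.000e-03] [0.27 0.05 0.1 ] 0.33161683858343227
(array([0.0001, 0.0045, 0.0016]), array([-0.001, -0.002, -0.005]))
[0.50601457 0.19334155]
2.9167 [ 0.263 -0.111  1.938 -0.     1.316 -1.345] [0.5034 0.1619 0.0689] [ 5.80e-02 -3.14e+00  1.00e-03] [ 0.17  0.31 -0.15] 0.3298871451711994
(array([-0.0037,  0.0313,  0.0029]), array([-0.001, -0.001,  0.257]))
```

View pics/s2.png

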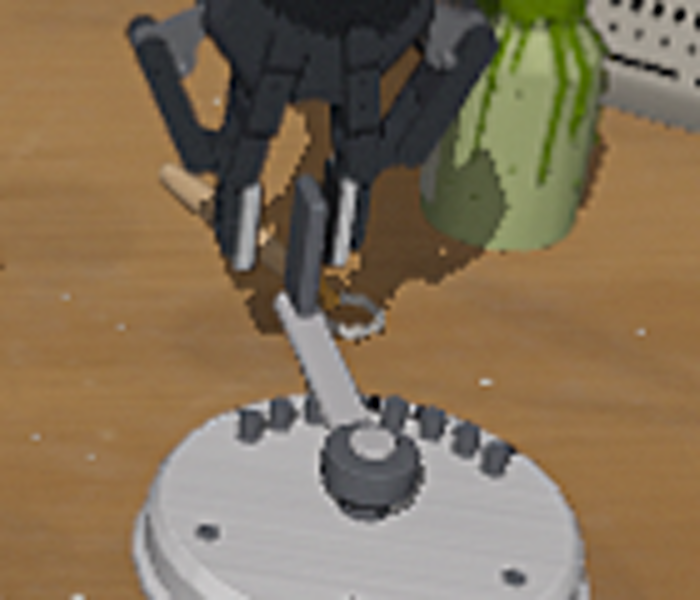

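The tab, at crop (307,245), stands free between the pads at (245,225) and (345,220). Now the first click.

Emit:
move_arm(increments=[[0.33, [0, 0.006, 0.001], [0, 0, 0.05]], [0.33, [0, 0.012, 0.002], [0, 0, 0.1]], [0.33, [-0.001, 0.016, 0.003], [0, 0, 0.15]], [0.33, [-0.001, 0.02, 0.003], [0, 0, 0.19]], [0.33, [-0.002, 0.023, 0.003], [0, 0, 0.22]], [0.33, [-0.003, 0.026, 0.003], [0, 0, 0.24]], [0.33, [-0.003, 0.029, 0.003], [0, 0, 0.26]], [0.33, [-0.004, 0.031, 0.003], [0, 0, 0.26]]])

```text
clock: 3.58
tcp_pos: [0.507, 0.1937, 0.0676]
tool_rot: [0.35, 3.121, 0.001]
wrist_force: [-1.6, -0.8, 0.4]
width: 0.336
```

```bash
cat > look.py <<'E'
import sys
from h import *
from bench import cams
c=cams.camera('side');f=c['frame'][150:270,340:480]
cv2.imwrite(sys.argv[1],cv2.resize(f,(700,600),interpolation=2)[:,:,::-1])
for n in range(5):print(n,(np.array(proj(c,np.r_[tabat(n),.099]))-[340,150])*5)
E
python3 g.py .506 .1933 .066 77.4;python3 look.py pics/s3.png
```

```text
3.5833 [ 0.318 -0.08   1.911 -0.     1.309 -1.029] [0.507  0.1937 0.0676] [3.500e-01 3.121e+00 1.000e-03] [-1.62 -0.79  0.39] 0.33587282881812147
(array([ 0.0009, -0.0006,  0.0016]), array([ 0.001,  0.001, -0.004]))
0 [309.65026125 183.09143705]
1 [383.95128478 184.64939014]
2 [459.27944996 195.63003102]
3 [531.77227437 215.7204049 ]
4 [597.3561495  244.23338544]
```

View pics/s3.png

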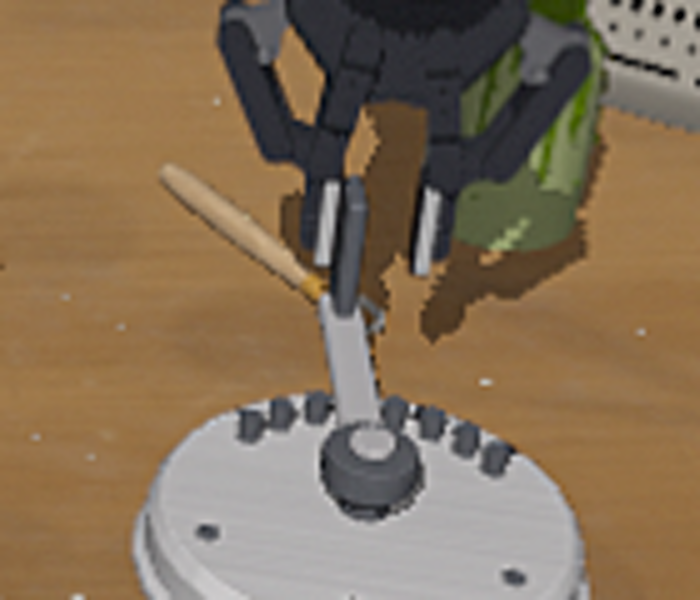

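The tab is at crop x≈355. It started at 310 and the notch is at 384, so it's about 16 mm along, right at the ridge. Nudge slightly further.

Emit:
move_arm(increments=[[0.33, [0, 0.001, 0], [0, 0, 0]], [0.33, [0, 0.002, 0], [0, 0, 0]], [0.33, [0, 0.003, 0], [0, 0, 0]], [0.33, [0, 0.003, 0], [0, 0, 0]]])

```text
clock: 3.97
tcp_pos: [0.5074, 0.1967, 0.0665]
tool_rot: [0.347, 3.122, 0.0]
wrist_force: [-0.3, -0.1, 0.5]
width: 0.331
```

```bash
python3 g.py .506 .1933 .066 77.4;python3 look.py pics/s4.png
```

```text
3.9667 [ 0.323 -0.075  1.908 -0.     1.308 -1.026] [0.5074 0.1967 0.0665] [0.347 3.122 0.   ] [-0.28 -0.06  0.49] 0.33072611642128424
(array([ 0.0006, -0.0036,  0.0005]), array([ 0.   ,  0.   , -0.002]))
0 [309.65026125 183.09143705]
1 [383.95128478 184.64939014]
2 [459.27944996 195.63003102]
3 [531.77227437 215.7204049 ]
4 [597.3561495  244.23338544]
```

View pics/s4.png

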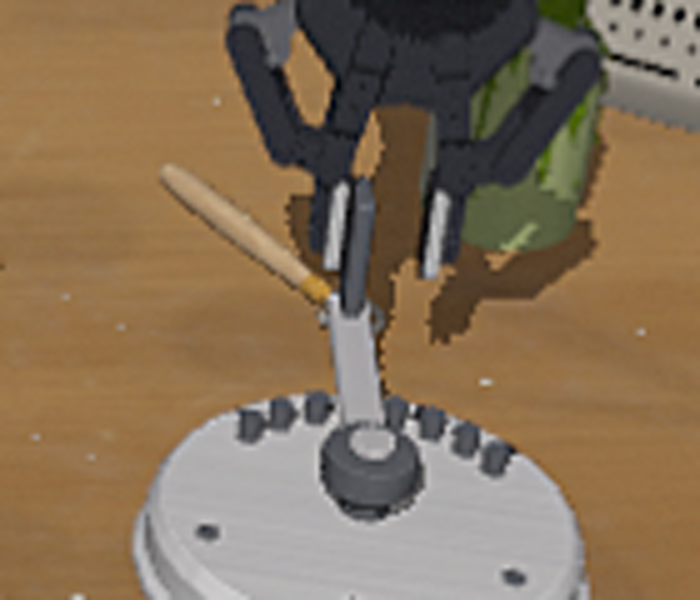

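Emit:
move_arm(increments=[[0.33, [0, 0, 0], [0, 0, 0]], [0.33, [0, 0, 0], [0, 0, 0]], [0.33, [0, 0, 0], [0, 0, 0]], [0.33, [0, 0, 0], [0, 0, 0]]])

```text
clock: 4.35
tcp_pos: [0.5072, 0.1967, 0.0663]
tool_rot: [-0.348, -3.122, -0.0]
wrist_force: [-0.2, -0.0, 0.2]
width: 0.329
```

```bash
python3 g.py .506 .1933 .066 77.4;python3 look.py pics/s5.png
```

```text
4.35 [ 0.323 -0.075  1.909  0.     1.308 -1.026] [0.5072 0.1967 0.0663] [-0.348 -3.122 -0.   ] [-0.16 -0.    0.24] 0.32941923913550125
(array([ 0.0004, -0.0036,  0.0003]), array([ 0.   , -0.   , -0.002]))
0 [309.65026125 183.09143705]
1 [383.95128478 184.64939014]
2 [459.27944996 195.63003102]
3 [531.77227437 215.7204049 ]
4 [597.3561495  244.23338544]
```

View pics/s5.png

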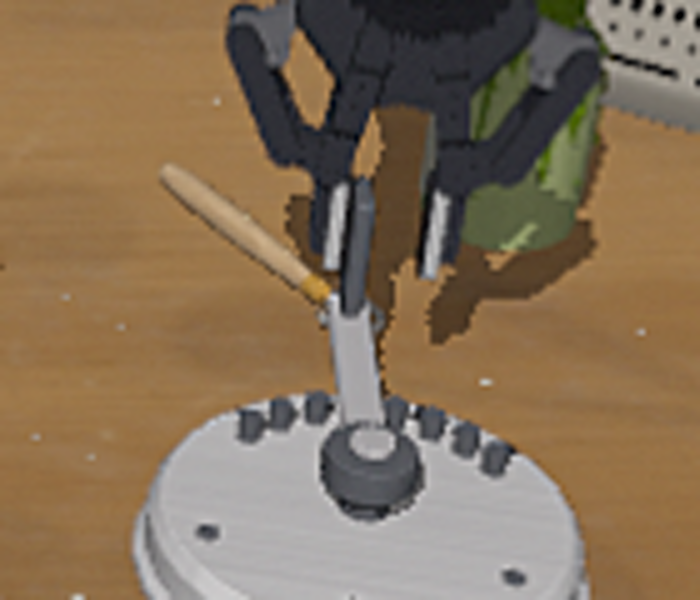

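```bash
cat > meas.py <<'E'
from h import *
from bench import cams
import sys
def run(c,lab):
    # arm: bright grey pixels between hub and tab at 30..52mm, outside housing (r .03-.1)
    V,U=np.mgrid[150:270,340:480];P=np.array([bydepth(c,u,v) for u,v in zip(U.ravel(),V.ravel())])
    d=P[:,:2]-PIV;r=np.hypot(*d.T);a=(np.degrees(np.arctan2(d[:,1],d[:,0]))%360)
    k=(P[:,2]>.043)&(P[:,2]<.053)&(r>.03)&(r<.1)
    print(lab,"arm n",k.sum(),"angle",np.median(a[k]).round(2),"moved",A0-np.median(a[k]))
if __name__=="__main__":
    run(np.load("side0.npz"),"start")
    run(cams.camera("side"),"now")
E
python3 meas.py
```

```text
start arm n 187 angle 183.97 moved -1.5298790561772933
now arm n 178 angle 172.63 moved 9.807704112328139
```

The lever has moved about 11.3° and sits with no load on it, so friction may be holding it. Nudge it closer to the nominal 15°.

Emit:
move_arm(increments=[[0.33, [0, 0.001, 0], [0, 0, 0]], [0.33, [0, 0.002, 0], [0, 0, 0]], [0.33, [0, 0.003, 0], [0, 0, 0]]])

```text
clock: 4.7
tcp_pos: [0.5079, 0.1997, 0.0663]
tool_rot: [-0.348, -3.122, 0.0]
wrist_force: [-0.3, -0.4, -0.1]
width: 0.333
```

```bash
python3 g.py .506 .1933 .066 77.4;python3 meas.py
```

```text
4.7 [ 0.328 -0.071  1.905  0.     1.307 -1.021] [0.5079 0.1997 0.0663] [-0.348 -3.122  0.   ] [-0.33 -0.41 -0.07] 0.33274843484449307
(array([ 0.0004, -0.0066,  0.0003]), array([-0.   , -0.   , -0.002]))
start arm n 187 angle 183.97 moved -1.5298790561772933
now arm n 184 angle 171.12 moved 11.32043823972208
```

Emit:
move_arm(increments=[[0.33, [0, -0.003, 0], [0, 0, 0]], [0.33, [0, -0.006, 0], [0, 0, 0]], [0.33, [0, -0.006, 0], [0, 0, 0]]])

```text
clock: 5.0
tcp_pos: [0.5065, 0.1933, 0.0663]
tool_rot: [0.348, 3.122, -0.0]
wrist_force: [-0.5, -0.7, -1.0]
width: 0.329
```

```bash
python3 g.py .506 .1933 .066 77.4;python3 meas.py;python3 look.py pics/s6.png
```

```text
5.0 [ 0.318 -0.079  1.913 -0.     1.308 -1.031] [0.5065 0.1933 0.0663] [ 0.348  3.122 -0.   ] [-0.47 -0.67 -0.96] 0.3286907559231056
(array([ 0.0005, -0.0001,  0.0003]), array([-0.   ,  0.   , -0.002]))
start arm n 187 angle 183.97 moved -1.5298790561772933
now arm n 184 angle 170.76 moved 11.671230437971616
0 [309.65026125 183.09143705]
1 [383.95128478 184.64939014]
2 [459.27944996 195.63003102]
3 [531.77227437 215.7204049 ]
4 [597.3561495  244.23338544]
```

View pics/s6.png

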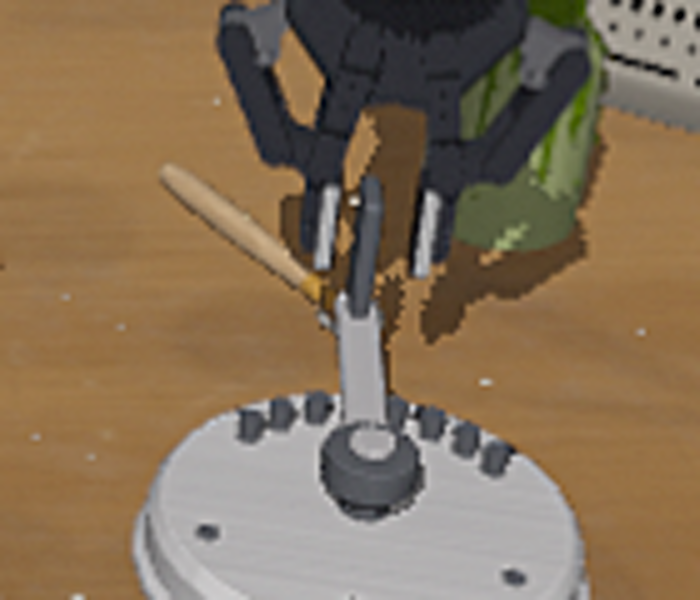

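With the pads clear, the lever holds at about 13.2° from its start (tab at crop x≈374), so it rests in notch 1 with some friction. Hold about 0.4 s, then push for notch 2.

Emit:
move_arm(increments=[[0.33, [0, 0, 0], [0, 0, 0]], [0.33, [0, 0, 0], [0, 0, 0]], [0.33, [0, 0, 0], [0, 0, 0]], [0.33, [0, 0, 0], [0, 0, 0]]])

```text
clock: 5.43
tcp_pos: [0.5066, 0.1938, 0.0663]
tool_rot: [0.348, 3.122, 0.0]
wrist_force: [-0.2, -0.0, -0.3]
width: 0.332
```

```bash
python3 meas.py; cat > tgt.py <<'E'
import sys
from h import *
from bench import monitor
s=monitor.sense()
for th in map(float,sys.argv[1:]):
    a=A0-th-90;p=tabat(th/15)+.010*np.array([np.cos(np.radians(a)),np.sin(np.radians(a))])
    print(th,*goal(s["tcp_pos"],s["tool_rot"],[*p,.066],a))
E
python3 tgt.py 15 20 24 26 28
```

```text
start arm n 187 angle 183.97 moved -1.5298790561772933
now arm n 181 angle 170.57 moved 11.869292243796195
15.0 [0.0005 0.0095 0.0003] [ 0.    -0.    -0.002]
20.0 [-0.0008  0.0186  0.0003] [ 0.    -0.     0.085]
24.0 [-0.0023  0.0258  0.0003] [ 0.    -0.     0.155]
26.0 [-0.0033  0.0293  0.0003] [ 0.   -0.    0.19]
28.0 [-0.0044  0.0328  0.0003] [ 0.    -0.     0.224]
```

Emit:
move_arm(increments=[[0.33, [0, 0.006, 0], [0, 0, 0.02]], [0.33, [0, 0.011, 0], [0, 0, 0.04]], [0.33, [0, 0.015, 0], [0, 0, 0.06]], [0.33, [-0.001, 0.019, 0], [0, 0, 0.09]], [0.33, [-0.002, 0.022, 0], [0, 0, 0.12]], [0.33, [-0.002, 0.025, 0], [0, 0, 0.15]], [0.33, [-0.003, 0.027, 0], [0, 0, 0.17]], [0.33, [-0.003, 0.029, 0], [0, 0, 0.19]]])

```text
clock: 6.15
tcp_pos: [0.5161, 0.2215, 0.0663]
tool_rot: [0.644, 3.075, 0.0]
wrist_force: [0.5, -2.4, 0.6]
width: 0.331
```

```bash
python3 meas.py; python3 tgt.py 26 28 30;python3 look.py pics/s7.png
```

```text
start arm n 187 angle 183.97 moved -1.5298790561772933
now arm n 181 angle 157.32 moved 25.11199874653792
26.0 [-0.0002 -0.      0.0003] [ 0.     0.    -0.003]
28.0 [-0.0006  0.0036  0.0003] [0.    0.    0.032]
30.0 [-0.0011  0.0073  0.0003] [0.    0.    0.067]
0 [309.65026125 183.09143705]
1 [383.95128478 184.64939014]
2 [459.27944996 195.63003102]
3 [531.77227437 215.7204049 ]
4 [597.3561495  244.23338544]
```

View pics/s7.png

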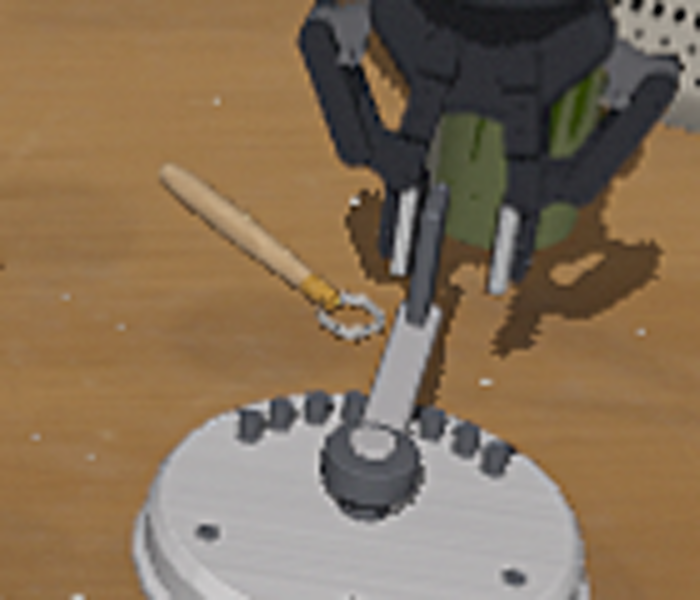

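```bash
python3 - <<'E'
from h import *
t=np.load("top0.npz")
for u,v in[(338,353),(314,366),(235,366),(213,351),(195,331),(185,309)]:
    p=onz(t,100+u/4,130+v/4,.038);d=p[:2]-PIV;print(p.round(4),np.hypot(*d).round(4),(np.degrees(np.arctan2(d[1],d[0]))%360).round(1))
s=np.load("side0.npz")
print('side')
for u,v in[(250,425),(282,412),(318,408),(397,412),(432,422),(467,438),(495,456),(355,405)]:
    p=onz(s,340+u/5,150+v/5,.033);d=p[:2]-PIV;print(p.round(4),np.hypot(*d).round(4),(np.degrees(np.arctan2(d[1],d[0]))%360).round(1))
E
python3 meas.py
```

```text
[0.5632 0.1365 0.038 ] 0.0567 216.8
[0.5562 0.1494 0.038 ] 0.0564 202.0
[0.5561 0.1924 0.038 ] 0.0568 157.3
[0.5642 0.2047 0.038 ] 0.056 142.3
[0.575 0.215 0.038] 0.0557 127.0
[0.5869 0.2209 0.038 ] 0.0548 113.2
side
[0.5673 0.1379 0.033 ] 0.0525 218.3
[0.5594 0.1513 0.033 ] 0.0528 201.4
[0.5572 0.165  0.033 ] 0.0516 186.1
[0.5608 0.1935 0.033 ] 0.0529 154.2
[0.5677 0.2047 0.033 ] 0.0533 140.0
[0.5782 0.2149 0.033 ] 0.0537 124.3
[0.5897 0.222  0.033 ] 0.0548 110.1
[0.5558 0.1791 0.033 ] 0.0534 170.7
start arm n 187 angle 183.97 moved -1.5298790561772933
now arm n 186 angle 156.49 moved 25.943489163579216
```

Pin angles (217, 202, …, 113°) put the start in the third notch, which leaves four more clockwise. The lever is now about 27.5° on and creeping into notch 2. Let it rest.

Emit:
move_arm(increments=[[0.33, [0, -0.001, 0], [0, 0, 0]], [0.33, [0, -0.003, 0], [0, 0, 0]], [0.33, [0, -0.003, 0], [0, 0, 0]], [0.33, [0, -0.003, 0], [0, 0, 0]], [0.33, [0, -0.003, 0], [0, 0, 0]], [0.33, [0, -0.003, 0], [0, 0, 0]]])

```text
clock: 6.8
tcp_pos: [0.5147, 0.2186, 0.0663]
tool_rot: [0.642, 3.075, 0.0]
wrist_force: [-0.5, -0.5, -0.2]
width: 0.331
```

```bash
python3 meas.py; python3 tgt.py 30 35 39 41 43
```

```text
start arm n 187 angle 183.97 moved -1.5298790561772933
now arm n 188 angle 155.99 moved 26.445950512143554
30.0 [-0.0012  0.0107  0.0003] [0.    0.    0.069]
35.0 [-0.0031  0.0197  0.0003] [0.    0.    0.157]
39.0 [-0.0051  0.0268  0.0003] [0.    0.    0.226]
41.0 [-0.0064  0.0302  0.0003] [0.    0.    0.261]
43.0 [-0.0077  0.0337  0.0003] [0.    0.    0.296]
```

The estimate is about 28°, while the tab pixels suggest slightly less. I'll nudge it toward the notch centre for margin, then rest.

Emit:
move_arm(increments=[[0.33, [0, 0.004, 0], [0, 0, 0.03]], [0.33, [-0.001, 0.007, 0], [0, 0, 0.05]], [0.33, [-0.001, 0.009, 0], [0, 0, 0.07]], [0.33, [-0.001, 0.01, 0], [0, 0, 0.07]], [0.33, [-0.001, 0.01, 0], [0, 0, 0.07]], [0.33, [-0.001, 0.007, 0], [0, 0, 0.07]], [0.33, [-0.001, 0.007, 0], [0, 0, 0.07]], [0.33, [-0.001, 0.007, 0], [0, 0, 0.07]]])

```text
clock: 7.52
tcp_pos: [0.5183, 0.2244, 0.0663]
tool_rot: [0.749, 3.051, 0.0]
wrist_force: [-0.5, -0.2, -0.4]
width: 0.332
```

```bash
python3 meas.py; python3 tgt.py 30 35 39 41 43;python3 look.py pics/s8.png
```

```text
start arm n 187 angle 183.97 moved -1.5298790561772933
now arm n 186 angle 152.13 moved 30.306884444618532
30.0 [0.0001 0.0039 0.0003] [ 0.     0.    -0.001]
35.0 [-0.0012  0.013   0.0003] [0.    0.    0.087]
39.0 [-0.0028  0.0202  0.0003] [0.    0.    0.156]
41.0 [-0.0037  0.0237  0.0003] [0.    0.    0.191]
43.0 [-0.0048  0.0272  0.0003] [0.    0.    0.226]
0 [309.65026125 183.09143705]
1 [383.95128478 184.64939014]
2 [459.27944996 195.63003102]
3 [531.77227437 215.7204049 ]
4 [597.3561495  244.23338544]
```

View pics/s8.png

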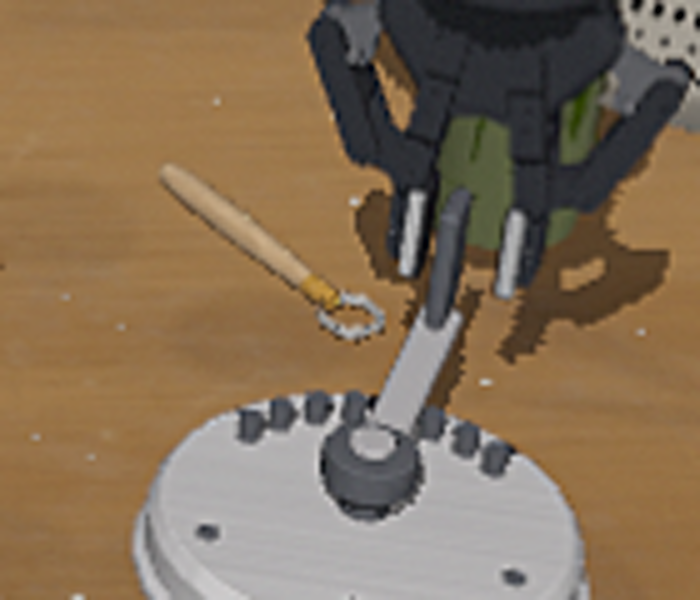

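The tab is at crop x≈457 against a notch-2 prediction of 459, so it's in notch 2. Rest, then push for notch 3.

Emit:
move_arm(increments=[[0.33, [0, 0, 0], [0, 0, 0]], [0.33, [0, 0, 0], [0, 0, 0]], [0.33, [0, 0, 0], [0, 0, 0]], [0.33, [0, 0, 0], [0, 0, 0]], [0.33, [0, 0.003, 0], [0, 0, 0]], [0.33, [0, 0.006, 0], [0, 0, 0.02]], [0.33, [-0.001, 0.009, 0], [0, 0, 0.05]], [0.33, [-0.001, 0.012, 0], [0, 0, 0.08]]])

```text
clock: 8.28
tcp_pos: [0.5251, 0.2352, 0.0663]
tool_rot: [0.875, 3.017, 0.0]
wrist_force: [0.7, -2.1, 0.9]
width: 0.331
```

```bash
python3 meas.py; python3 tgt.py 35 38 40 41 42 43
```

```text
start arm n 187 angle 183.97 moved -1.5298790561772933
now arm n 188 angle 147.41 moved 35.02427637546663
35.0 [-0.0001  0.0001  0.0003] [0.    0.    0.002]
38.0 [-0.0008  0.0056  0.0003] [0.    0.    0.054]
40.0 [-0.0014  0.0092  0.0003] [0.    0.    0.089]
41.0 [-0.0018  0.011   0.0003] [0.    0.    0.107]
42.0 [-0.0021  0.0128  0.0003] [0.    0.    0.124]
43.0 [-0.0026  0.0146  0.0003] [0.    0.    0.142]
```

Emit:
move_arm(increments=[[0.33, [0, 0.002, 0], [0, 0, 0.02]], [0.33, [0, 0.004, 0], [0, 0, 0.04]], [0.33, [-0.001, 0.006, 0], [0, 0, 0.06]], [0.33, [-0.001, 0.008, 0], [0, 0, 0.08]], [0.33, [-0.002, 0.01, 0], [0, 0, 0.1]], [0.33, [-0.002, 0.011, 0], [0, 0, 0.11]], [0.33, [-0.002, 0.011, 0], [0, 0, 0.11]]])

```text
clock: 8.92
tcp_pos: [0.5326, 0.2433, 0.0663]
tool_rot: [1.036, 2.966, 0.0]
wrist_force: [0.8, 0.8, -0.2]
width: 0.331
```

```bash
python3 meas.py; python3 tgt.py 41 43 44 45;python3 look.py pics/s9.png
```

```text
start arm n 187 angle 183.97 moved -1.5298790561772933
now arm n 195 angle 140.75 moved 41.69027917378253
41.0 [0.0003 0.0005 0.0003] [0.    0.    0.001]
43.0 [-0.0002  0.0041  0.0003] [0.    0.    0.036]
44.0 [-0.0004  0.006   0.0003] [0.    0.    0.054]
45.0 [-0.0007  0.0078  0.0003] [0.    0.    0.071]
0 [309.65026125 183.09143705]
1 [383.95128478 184.64939014]
2 [459.27944996 195.63003102]
3 [531.77227437 215.7204049 ]
4 [597.3561495  244.23338544]
```

View pics/s9.png

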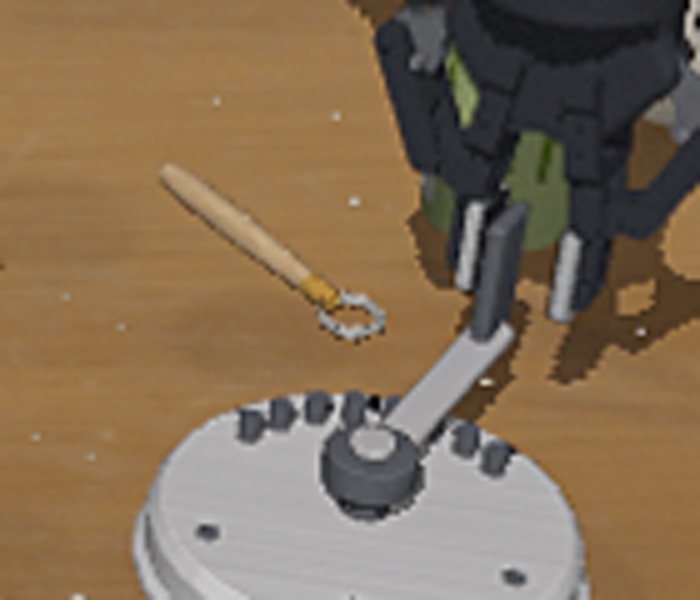

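The tab is at crop x≈512 against 532, about 41–43°. One more small nudge toward the centre.

Emit:
move_arm(increments=[[0.33, [0, 0.002, 0], [0, 0, 0.02]], [0.33, [0, 0.004, 0], [0, 0, 0.04]], [0.33, [0, 0.006, 0], [0, 0, 0.05]], [0.33, [0, 0.006, 0], [0, 0, 0.05]], [0.33, [0, 0.003, 0], [0, 0, 0.05]], [0.33, [0, -0.002, 0], [0, 0, 0.05]], [0.33, [0, -0.002, 0], [0, 0, 0.05]], [0.33, [0, -0.002, 0], [0, 0, 0.05]]])

```text
clock: 9.68
tcp_pos: [0.531, 0.2412, 0.0664]
tool_rot: [1.11, 2.939, 0.0]
wrist_force: [0.4, 0.6, -0.1]
width: 0.329
```

```bash
python3 meas.py; python3 tgt.py 41 43 44 45;python3 look.py pics/s10.png
```

```text
start arm n 187 angle 183.97 moved -1.5298790561772933
now arm n 200 angle 136.51 moved 45.92568288855139
41.0 [0.0004 0.0028 0.0004] [ 0.     0.    -0.049]
43.0 [0.0002 0.0065 0.0004] [ 0.     0.    -0.014]
44.0 [0.     0.0083 0.0004] [0.    0.    0.004]
45.0 [-0.0002  0.0102  0.0004] [0.    0.    0.021]
0 [309.65026125 183.09143705]
1 [383.95128478 184.64939014]
2 [459.27944996 195.63003102]
3 [531.77227437 215.7204049 ]
4 [597.3561495  244.23338544]
```

View pics/s10.png

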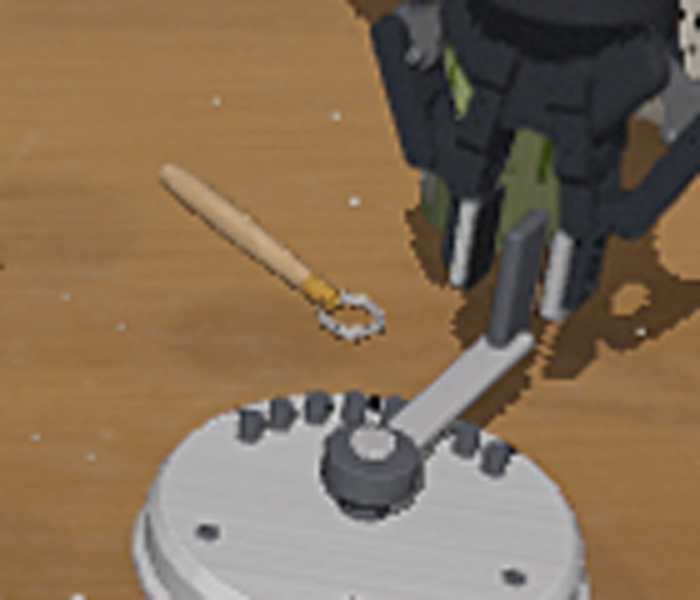

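The tab is at crop (532,216), exactly where notch 3 is predicted, and it sits centred between the pads. Lift straight up.

Emit:
move_arm(increments=[[0.33, [0, 0, -0.01], [0, 0, 0]], [0.33, [0, 0, -0.025], [0, 0, 0]], [0.33, [0, 0, -0.045], [0, 0, 0]], [0.33, [0, 0, -0.07], [0, 0, 0]], [0.33, [0, 0, -0.1], [0, 0, 0]], [0.33, [0, 0, -0.12], [0, 0, 0]], [0.33, [0, 0, -0.13], [0, 0, 0]], [0.33, [0, 0, -0.13], [0, 0, 0]]])

```text
clock: 10.45
tcp_pos: [0.5319, 0.2418, 0.1992]
tool_rot: [1.108, 2.937, 0.004]
wrist_force: [0.6, 0.8, 0.2]
width: 0.331
```

```bash
python3 meas.py; python3 g.py .5 .2 .2 50;python3 look.py pics/s11.png; python3 -c "
from h import *
from bench import cams
c=cams.camera('side');a=np.load('side0.npz')
print(cv2.absdiff(c['frame'][170:290,150:260],a['frame'][170:290,150:260]).mean())"
```

```text
start arm n 187 angle 183.97 moved -1.5298790561772933
now arm n 200 angle 136.55 moved 45.88372912786221
10.5 [ 0.383 -0.072  1.689  0.     1.524 -0.466] [0.5313 0.2416 0.197 ] [1.109e+00 2.938e+00 2.000e-03] [ 0.38  0.4  -1.16] 0.32974073311715807
(array([-0.004 , -0.0519, -0.0031]), array([ 0.001,  0.001, -0.024]))
0 [309.65026125 183.09143705]
1 [383.95128478 184.64939014]
2 [459.27944996 195.63003102]
3 [531.77227437 215.7204049 ]
4 [597.3561495  244.23338544]
2.0464646464646465
```

View pics/s11.png

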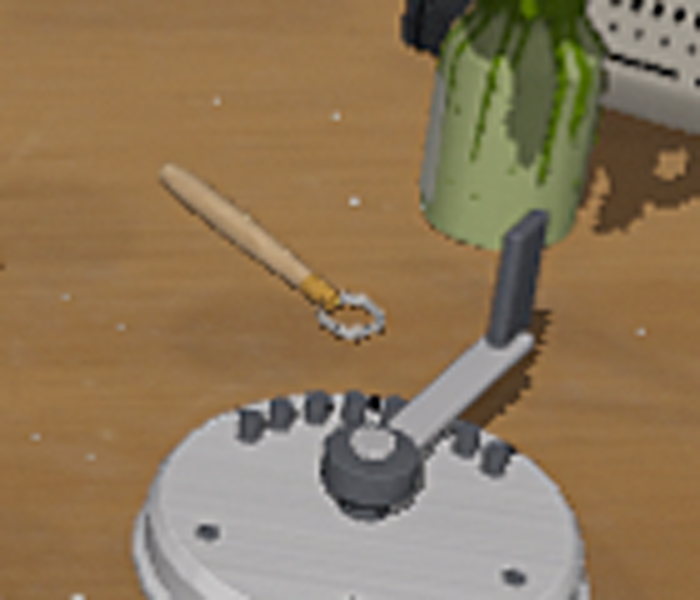

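```bash
python3 -c "
from bench import ticket
print(ticket.close_job())"
```

```text
the job is handed in; nothing more can be done
None
```

I moved the speed lever three notches clockwise, one at a time with a rest of at least about half a second in each, then let go and lifted clear. The job is handed in at about 10.5 s on the robot's clock.

I kept the lever loosely between the half-open jaws and pushed it with the rear pad. It did not snap fully home: friction left it about 2–4° short after each ridge. I nudged it nearer the middle of each notch.

**Rest positions from the start:**

| Notch | Target | Measured at rest |
|---|---|---|
| 1 | 15° | about 13° |
| 2 | 30° | about 30–32° |
| 3 | 45° | 45–47.5° |

**Last checks:**
- **Lever:** after letting go, it stayed put. The tab's pixel position gives about 45° and the arm's depth readings about 47.4°. The two disagree by about 2.5°, but both are within the 5° allowed.
- **Fan lever:** the camera view round it is essentially unchanged.
- **Robot:** the gripper is about 0.1 m above the tab and touching nothing.

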